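# Pack a sole template from the slotted rack into its case

## Task

Slide the orange sole template up out of its slot in the rack and lower it into the open blue case, setting it down rather than dropping it. Then put the loose yellow lid on the case and press it down until it is seated level all round on the rim. Leave the white and green templates in their slots and the jar and the tape roll where they are.

Things in the scene. Friction and masses are not known exactly. Their poses are not given: they have to be found in the camera images.
- rack: Fixed rack, (mm) 142 (x) x 170 (y), blue end posts 65 high on a black base. Origin: centre of underside, z up. Three slots along x, at y = -55, 0, +55, each 12 wide, 114 long. Plates rest on the base 10 above the origin, held only at their ends (|x| over 43) by channels that reach 65 above the origin. Which plate is in which slot varies.
- orange_plate: Upright flat orange plastic shoe-sole template, in mm 110 long (x) x 8 thick (y) x 90 tall (z), 0.11 kg, with a black sole shape printed on its faces. Origin: centre of its lower edge; x along its length, y across its thickness, z up.
- white_plate: Upright flat white plastic shoe-sole template, in mm 110 long (x) x 8 thick (y) x 90 tall (z), 0.11 kg, with a black sole shape printed on its faces. Origin: centre of its lower edge; x along its length, y across its thickness, z up.
- green_plate: Upright flat green plastic shoe-sole template, in mm 110 long (x) x 8 thick (y) x 90 tall (z), 0.11 kg, with a black sole shape printed on its faces. Origin: centre of its lower edge; x along its length, y across its thickness, z up.
- orange_plate_mid (a point): Centre of the orange template: 45 mm above the middle of its lower edge.
- case: Fixed open blue case, outside (mm) 158 (x) x 84 (y) x 110 high, walls and floor 4 thick, inside 150 x 76. Origin: centre of underside; x along its length, z up. On each short rim a black seal strip 60 long stands 6 above the rim; pressed, it slides down stiffly (about 4 N) until flush with the rim and stays down.
- lid: Loose yellow lid, (mm) 172 (x) x 98 (y), 0.15 kg, right way up. Skirt 16 deep, 4 thick, 3 clearance a side on the case. Origin: centre of the skirt's lower edge plane; panel top 21 above it. Black grip bar at its centre, 60 (x) x 12 (y), from 21 to 51 above the origin. Origin is 100 above the case's when loose on the seals, 94 when fully seated. Fits either way round.
- glue_jar: Amber glue jar, (mm) 64 diameter x 85 high, standing. Origin: centre of its underside.
- tape_roll: Cardboard tape roll standing on its flat side, (mm) 90 outside diameter x 48 high. Origin: centre of its underside.
There are look-alikes about, which are no part of the job. Leave any purple look-alike of the green_plate alone.

How it is judged:
By the outcome, as a careful person would: the job done as asked, in the order asked, and still so for the second after the job is handed in, with the robot touching nothing.
It also fails if it takes over 64 s, if anything falls off the work surface, if the arm or the gripper's body presses on something with over 40 N, if the wrist force passes 120 N, or if a joint passes its speed limit or range.

## Robot

A 7-joint arm with a two-finger parallel gripper is mounted at the origin on the work surface. World frame = base frame: x ahead of the robot, y to its left, z up, the work surface at z = 0. Lengths are in m, angles in rad, forces in N, time in s.
With the tool pointing down it reaches from about 0.425 to 0.875 m from the base axis. Payload 4.7 kg.
Tool frame: the origin (TCP) lies midway between the tips of the shut fingers; the grasp point (between the pads) lies 19 mm behind it; z points along the fingers, y is the line along which they close (so a half turn about z gives the same grasp; the last joint's range is limited). The gripper opens to 87 mm and grips with 3 to 60 N. Pads are 19 mm wide; open, the fingers measure 117 mm over their backs; the gripper's body (75 mm by 190 mm) begins 51 mm behind the grasp point.
Start: joints at [-1.258, 0.321, -0.07, 1.45, 0.023, 1.371, -0.057], TCP at [0.191, 0.621, 0.223] pointing down, gripper open.
Joint ranges: [-2.86, 2.86], [-0.3, 2.09], [-1.38, 1.24], [0.06, 2.45], [-1.56, 4.7], [0.09, 2.05], [-2.69, 2.69]. Speed limits (rad/s): [2.57, 2.57, 3.14, 3.14, 3.14, 3.14, 3.14].

## Interface

Orientations are given as a rotation vector (axis times angle).
In Python, from bench import ctrl gives the robot as it stands. The module is installed in compiled form; this text tells all that it offers.
- The arm moves only by the tool carry_out, never from a script. Its argument "steps" is a list of rows, each a list of 7 numbers: the turn, a rotation vector about the world's x, y, z in degrees, then the shift along the world's x, y, z in cm, then the opening, from 0 (shut) to 1 (fully open). A call has 1 to 12 rows; each row is the pose to reach, as a shift and turn from the pose commanded when the call began; what a row does not reach only later rows make up. A row lasts 1/10 s, in which the tool goes at most 50 mm and 8.59 degrees, less where a joint would pass 70% of its speed; a pose out of reach is approached as far as the arm can. A call with a gripper value outside its range is refused whole. The fingers move at their own pace and stop on an object; "squeeze" is the grip in N (left out, the last holds). Time passes only in rows, so rows that repeat a pose let the fingers close. It gives the time, the measured TCP pose, the force, the opening and the grip force at its end, in the units of the state.
- ctrl.get_state(): the state, without advancing time (a new reading comes with each control period).
- ctrl.get_image(name): name is "scene" or "side" or "wrist"; returns a dict with "pixels" (480x640x3 uint8, red, green, blue), "camera_matrix" (3x3 intrinsics, pixels), "k1" (the pictures are not rectified: a ray, as slopes to the right and down, at radius r is drawn at 1 + k1 r^2 times it, then the intrinsics apply), "cam_to_world" (4x4, takes a point from camera to world coordinates); the wrist camera has in their place "T_tool_cam" (4x4, takes a point from camera to tool coordinates, whose origin is the TCP and whose axes are the flange's). Camera axes: x right, y down, z forward; pixel columns grow to the right and rows downward; lengths in m; the calibration is good to about 2 mm. A picture is of the moment at which its call begins: read the wrist's pose just before it. There is no depth.
- ctrl.close_job(): hands the job in; it is judged then, once.
The state is a dict: "time": time; "joint_positions": joint angles; "qd": joint speeds; "joint_torque": joint torques, N m; "position": TCP position; "tool_rot": TCP orientation; "ft_force": force on the tool from outside, world axes, zero at the start; "torque": the same for the moment, N m; "grip_width": opening from 0.0 (shut) to 1.0 (fully open); "grip_force": force on a finger pad.
Only numpy, scipy, OpenCV 4.12 (cv2) and the standard library are available. Lean on these libraries where they do the work, as an engineer would, in place of code of your own. Each camera call takes 0.05 s, during which the arm holds its last target. There are 200 camera calls.

## Working session

There is one attempt and no reset: what is moved stays moved. The work goes in short steps, Python scripts to look and compute and a tool call to move; the robot and the scene stay as the last step left them, time stands still between calls to the robot, and variables do not carry over. Pictures are saved under pics/ and viewed, at most 10 in all, crops included, and the job is handed in when it is done.

Besides the shell and the picture viewer there is one more tool, called after "Request:" by a JSON object that holds its "api" and its "payload", one argument or row to a line. carry_out: Moves the arm, as the interface text tells. Its arguments: {"type":"object","properties":{"steps":{"type":"array","items":{"type":"array","items":{"type":"number"}}},"squeeze":{"type":"number"}},"required":["steps"]}

```bash
mkdir -p pics
cat > h.py <<'E'
import numpy as np, cv2, json, pickle
from scipy.spatial.transform import Rotation as R
from bench import ctrl
def snap(name, fn):
    s=ctrl.get_state(); im=ctrl.get_image(name)
    if 'cam_to_world' not in im:
        T=np.eye(4); T[:3,3]=s['position']; T[:3,:3]=R.from_rotvec(s['tool_rot']).as_matrix()
        im['cam_to_world']=T@np.array(im['T_tool_cam'])
    cv2.imwrite(f'pics/{fn}.png', im['pixels'][:,:,::-1]); pickle.dump(im,open(f'{fn}.pkl','wb')); return im
def load(fn): return pickle.load(open(f'{fn}.pkl','rb'))
def ray(im,uv):
    K=np.array(im['camera_matrix']); d=(np.array(uv,float)-K[:2,2])/[K[0,0],K[1,1]]
    rd=np.linalg.norm(d); r=rd
    for _ in range(30): r=rd/(1+im['k1']*r*r)
    d=d*(r/rd if rd>0 else 1); T=np.array(im['cam_to_world'])
    v=T[:3,:3]@np.array([d[0],d[1],1]); return T[:3,3],v/np.linalg.norm(v)
def onz(im,uv,z):
    o,v=ray(im,uv); return o+v*(z-o[2])/v[2]
def proj(im,P):
    T=np.linalg.inv(np.array(im['cam_to_world'])); p=np.atleast_2d(P)@T[:3,:3].T+T[:3,3]
    d=p[:,:2]/p[:,2:]; d=d*(1+im['k1']*(d**2).sum(1,keepdims=True)); K=np.array(im['camera_matrix'])
    return d*[K[0,0],K[1,1]]+K[:2,2]
E
python3 - <<'E'
from h import *
for n in('scene','side'):
    im=snap(n,n+'0'); print(n,np.round(im['cam_to_world'],3).tolist(),im['camera_matrix'],im['k1'])
s=ctrl.get_state(); print({k:np.round(v,3).tolist() for k,v in s.items()})
E
```

```text
scene [[0.889, 0.264, -0.373, 0.913], [0.457, -0.552, 0.697, -0.785], [-0.022, -0.791, -0.612, 0.705], [0.0, 0.0, 0.0, 1.0]] [[464.147953     0.         325.77701099]
 [  0.         464.147953   238.73601877]
 [  0.           0.           1.        ]] 0.039364631855322
side [[0.98, -0.156, 0.125, 0.349], [-0.199, -0.74, 0.643, -1.1], [-0.008, -0.655, -0.756, 1.27], [0.0, 0.0, 0.0, 1.0]] [[601.03336876   0.         320.79988965]
 [  0.         601.03336876 239.20821705]
 [  0.           0.           1.        ]] -0.19179488390577246
{'time': 0.1, 'joint_positions': [-1.258, 0.322, -0.07, 1.452, 0.023, 1.371, -0.057], 'qd': [-0.001, -0.0, 0.0, -0.001, 0.001, 0.0, -0.001], 'joint_torque': [-0.0, -49.257, -0.406, -31.34, -0.064, 0.039, 0.0], 'position': [0.191, 0.621, 0.222], 'tool_rot': [-0.467, -3.106, 0.003], 'ft_force': [0.399, 0.349, 0.95], 'torque': [-0.02, -0.03, 0.002], 'grip_force': 0.0, 'grip_width': 1.001}
```

View pics/scene0.png

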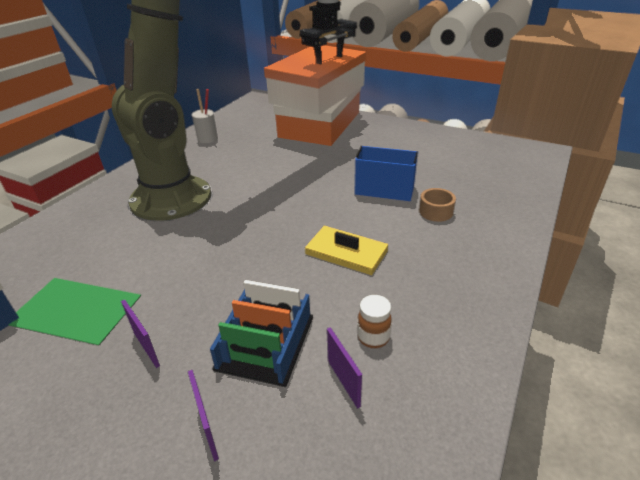

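View pics/side0.png

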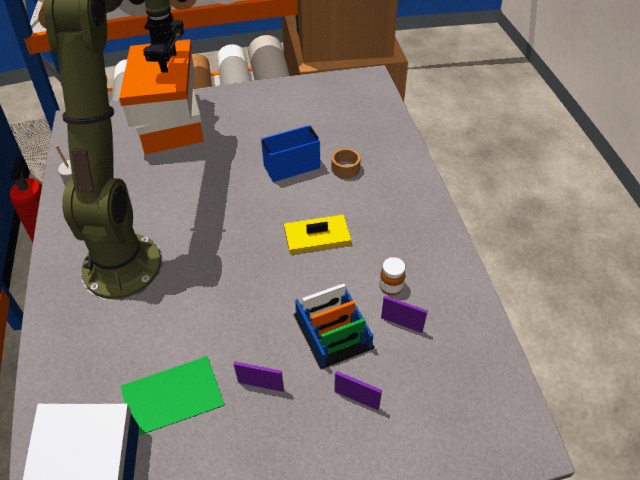

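The arm, rack, case, lid, jar and roll all show in both views. Scene-view pixels: rack (265,335), with white (272,293), orange (262,316) and green (250,340) plates; lid (346,250); case (386,172); roll (437,205); jar (375,320); purple look-alikes (140,333), (203,415) and (344,367).

Things that could be taken for the orange template: the plate at (262,316) in the rack's middle slot, the orange box stack at (318,100) and the orange shelf beams at the left. I choose (262,316), because it is an upright plate in the rack. I'll measure colour blobs and check it in a close crop.

Run:
```python
from h import *
a,b=load('scene0'),load('side0')
def tri(p,q):
    (o1,v1),(o2,v2)=ray(a,p),ray(b,q)
    A=np.c_[v1,-v2]; t=np.linalg.lstsq(A,o2-o1,rcond=None)[0]
    x,y=o1+t[0]*v1,o2+t[1]*v2; return np.round((x+y)/2,3),round(np.linalg.norm(x-y),4)
P=dict(orange=((262,316),(334,318)),gripTop=((347,237),(317,226)),
 jar=((376,303),(394,264)),tape=((438,195),(346,157)),
 cFL=((357,159),(263,142)),cFR=((417,152),(319,129)))
for k,(p,q) in P.items(): print(k,tri(p,q))
# crops
A=cv2.resize(a['pixels'][270:390,200:330],None,fx=3,fy=3,interpolation=2)
B=cv2.resize(b['pixels'][275:375,285:385],None,fx=3.6,fy=3.6,interpolation=2)
cv2.imwrite('pics/crop.png',np.hstack([A,B[:360]])[:,:,::-1])
```

```text
orange (array([ 0.529, -0.326,  0.073]), np.float64(0.0076))
gripTop (array([ 0.551, -0.006,  0.044]), np.float64(0.0027))
jar (array([ 0.708, -0.214,  0.088]), np.float64(0.0))
tape (array([0.692, 0.246, 0.053]), np.float64(0.002))
cFL (array([0.444, 0.31 , 0.085]), np.float64(0.0283))
cFR (array([0.615, 0.283, 0.144]), np.float64(0.0017))
```

View pics/crop.png

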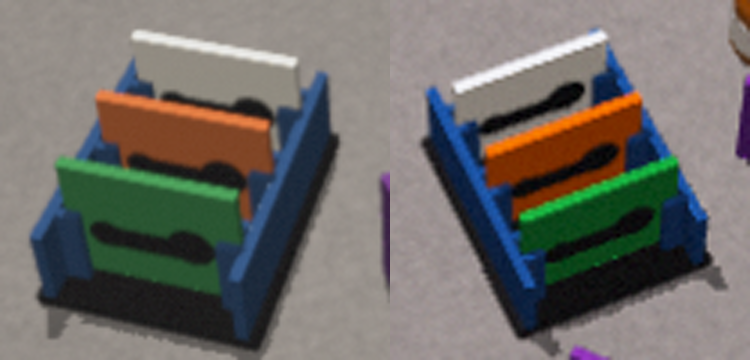

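The crop confirms it: orange plate with a printed sole, in the rack's middle slot, white behind it and green in front. Next I'll get rough yaws, then look with the wrist camera.

Run:
```python
from h import *
a,b=load('scene0'),load('side0')
im=ctrl.get_image('wrist'); print(np.round(im['T_tool_cam'],3).tolist(), im['camera_matrix'][0][0])
for f,l,r in((a,(232.3,301),(290.3,311)),(b,(311.4,316.7),(355,301.9))):
    p,q=onz(f,l,.1),onz(f,r,.1); d=q-p; print('plate',p.round(3),q.round(3),np.degrees(np.arctan2(d[1],d[0])),np.linalg.norm(d))
p,q=onz(b,(263,142),.11),onz(b,(319,129),.11);print('case',p,q)
p,q=onz(b,(285,219),.02),onz(b,(348,216),.02);print('lid',p,q)
```

```text
[[-0.002, -0.97, -0.242, 0.065], [1.0, -0.002, -0.001, -0.001], [0.0, -0.242, 0.97, -0.162], [0.0, 0.0, 0.0, 1.0]] 424.1678864994591
plate [ 0.475 -0.334  0.1  ] [ 0.583 -0.309  0.1  ] 12.982729711331478 0.11085038315725688
plate [ 0.473 -0.334  0.1  ] [ 0.582 -0.314  0.1  ] 10.378322050099602 0.11079199956022084
case [0.4476664  0.30009967 0.11      ] [0.62391175 0.32504716 0.11      ]
lid [0.47092308 0.05857383 0.02      ] [0.64850065 0.03303826 0.02      ]
```

Request:
{"api": "carry_out", "payload": {
  "steps": [
    [0, 0, 0, 0, 0, 5, 1],
    [0, 0, 0, 0, 0, 10, 1],
    [0, 0, 0, 2, -2, 14, 1],
    [0, 0, 0, 5, -5, 14, 1],
    [0, 0, 0, 9, -8, 14, 1],
    [0, 0, 0, 13, -11, 14, 1],
    [0, 0, 0, 17, -14, 14, 1],
    [0, 0, 0, 21, -17, 14, 1],
    [0, 0, 0, 25, -20, 14, 1],
    [0, 0, 0, 28, -24, 14, 1],
    [0, 0, 0, 30, -28, 14, 1],
    [0, 0, 0, 31, -32, 14, 1]
  ]
}}

```text
time: 1.35
position: [0.503, 0.2986, 0.3616]
tool_rot: [-0.471, -3.106, 0.002]
ft_force: [0.2, -0.1, 0.1]
grip_width: 1.0
grip_force: 0.0
```

```bash
python3 -c "
from h import *
snap('wrist','w1')"
```

```text
(no output)
```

View pics/w1.png

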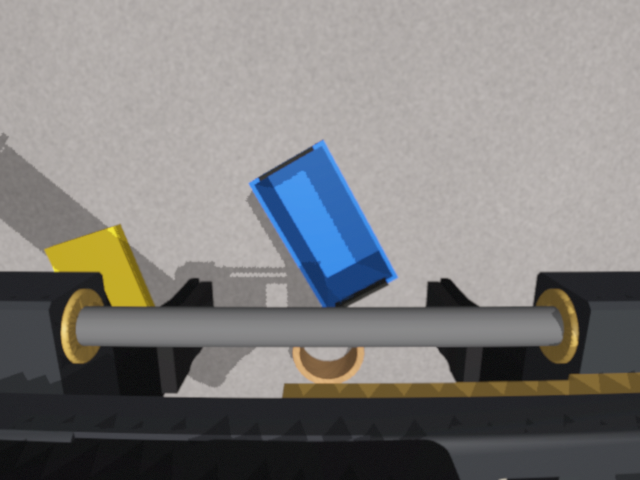

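Request:
{"api": "carry_out", "payload": {
  "steps": [
    [0, 0, 0, 2, -5, 0, 1],
    [0, 0, 0, 4, -9, 0, 1],
    [0, 0, 3, 5, -14, 0, 1],
    [0, 0, 8, 5, -19, 0, 1],
    [0, 0, 12, 5, -24, 0, 1],
    [0, 0, 16, 5, -29, 0, 1],
    [0, 0, 20, 5, -34, 0, 1],
    [0, 0, 24, 5, -39, 0, 1],
    [0, 0, 26, 4, -44, 0, 1],
    [0, 0, 28, 2, -49, 0, 1],
    [0, 0, 29, 0, -54, 0, 1],
    [0, 0, 29, -1, -58, 0, 1]
  ]
}}

```text
time: 2.6
position: [0.4904, -0.2795, 0.3628]
tool_rot: [-0.326, 3.124, 0.001]
ft_force: [0.8, -0.2, 0.1]
grip_width: 0.998
grip_force: 0.0
```

```bash
python3 -c "
from h import *
snap('wrist','w2')"
```

```text
(no output)
```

View pics/w2.png

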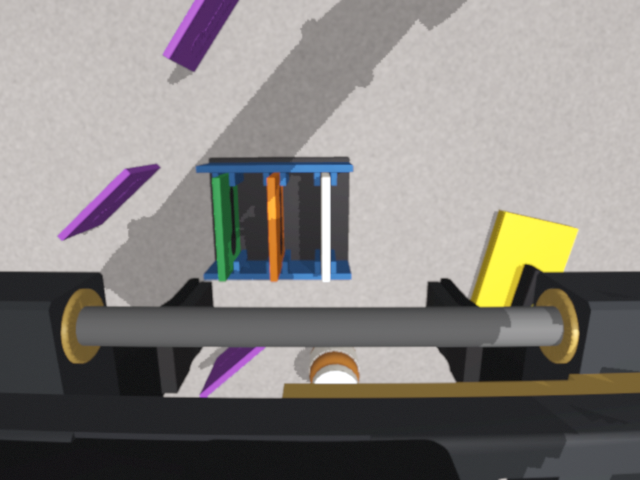

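w1 shows the case with rim corners at about (322,141), (397,277), (331,308) and (250,183). In w2 the orange plate's top edge runs from (273,175) to (274,279), nearly aligned with the tool, and there is room on both sides of it in the rack.

Run:
```python
from h import *
from scipy.optimize import least_squares
w1,w2=load('w1'),load('w2')
# colour mask of orange top
hsv=cv2.cvtColor(w2['pixels'],cv2.COLOR_RGB2HSV)[165:290,255:300]
m=((hsv[...,0]>5)&(hsv[...,0]<18)&(hsv[...,1]>150)).astype(np.uint8); V=hsv[...,2]
for r in range(6,122,12):
    c=np.where(m[r])[0]; print(r+165,(c.min()+255,c.max()+255) if len(c) else None, V[r,c].tolist() if len(c) else '')
c=np.array([onz(w1,p,.11) for p in((322,141),(397,277),(331,308),(250,183))]); print(c.round(4),np.linalg.norm(np.roll(c,-1,0)-c,axis=1))
loc=lambda L,W:np.array([[-L,W],[L,W],[L,-W],[-L,-W]])/2
def model(p,L,W,z):
    Rm=R.from_euler('z',p[2]).as_matrix()[:2,:2]; return np.c_[loc(L,W)@Rm.T+p[:2],np.full(4,z)]
m=c[:,:2].mean(0); obs=np.array([(322,141),(397,277),(331,308),(250,183)])
best=min((least_squares(lambda p:(proj(w1,model(p,.158,.084,.11))-o).ravel(),[*m,y]) for y in np.arange(0,6.3,.4) for o in(obs,obs[::-1])),key=lambda s:s.cost)
print('case',best.x,np.degrees(best.x[2]),best.cost,best.fun.round(1))
```

```text
171 None 
183 (np.int64(268), np.int64(278)) [214, 221, 221, 222, 222, 219, 200, 151, 128, 130, 128]
195 (np.int64(267), np.int64(282)) [160, 210, 220, 221, 222, 222, 222, 211, 182, 166, 163, 150, 106, 81, 118, 138]
207 (np.int64(267), np.int64(282)) [189, 233, 189, 166, 162, 146, 104, 119, 143]
219 (np.int64(267), np.int64(283)) [132, 205, 243, 244, 228, 225, 229, 228, 210, 161, 134, 129, 116, 82, 86, 123, 126]
231 (np.int64(268), np.int64(283)) [151, 206, 218, 220, 220, 220, 218, 204, 163, 134, 127, 117, 87, 76, 105, 113]
243 (np.int64(268), np.int64(283)) [127, 187, 213, 218, 219, 219, 219, 213, 187, 147, 127, 112, 84, 108]
255 (np.int64(269), np.int64(282)) [160, 208, 218, 218, 219, 218, 215, 199, 152, 129, 127, 120, 113, 122]
267 (np.int64(270), np.int64(280)) [209, 218, 218, 218, 217, 216, 203, 164, 135, 130, 125]
279 (np.int64(271), np.int64(276)) [210, 216, 217, 216, 216, 212]
[[0.4439 0.3185 0.11  ]
 [0.5967 0.3517 0.11  ]
 [0.6091 0.277  0.11  ]
 [0.461  0.2398 0.11  ]] [0.15636834 0.07572425 0.15270966 0.08055858]
case [0.52804246 0.2966067  6.50466144] 372.6896474020247 28.748482638502914 [ 1.  -2.7  2.8 -1.6 -2.2  5.5 -1.7 -0.3]
```

Run:
```python
from h import *
from scipy.optimize import least_squares
w1,w2=load('w1'),load('w2')
hsv=cv2.cvtColor(w2['pixels'],cv2.COLOR_RGB2HSV)
print(hsv[168:180,272].tolist(),hsv[276:286,273].tolist())
A,B=onz(w2,(271,174),.1),onz(w2,(273.7,280.5),.1);d=B-A
print(A,B,(A+B)/2,np.linalg.norm(d),np.degrees(np.arctan2(d[1],d[0])))
s=ctrl.get_state(); Rt=R.from_rotvec(s['tool_rot']).as_matrix(); print(s['position'],'tool x',np.degrees(np.arctan2(-Rt[1,0],-Rt[0,0])), Rt[:,2])
L,W=.158/2,.084/2
def model(p): 
    Rm=R.from_euler('z',p[2]).as_matrix()[:2,:2]; return np.c_[np.array([[-L,W],[L,W],[-L,-W]])@Rm.T+p[:2],[.11]*3]
q=least_squares(lambda p:(proj(w1,model(p))-[(322,141),(397,277),(250,183)]).ravel(),[.528,.296,.22])
print('case',q.x,np.degrees(q.x[2]),q.fun)
f=lambda p:np.c_[np.array([[-L,W],[L,W],[L,-W],[-L,-W]])@R.from_euler('z',p[2]).as_matrix()[:2,:2].T+p[:2],[.11]*4]
for n in('scene0','side0'): print(proj(load(n),f(q.x)).round(0).tolist())
```

```text
[[106, 165, 151], [106, 167, 150], [106, 167, 150], [106, 162, 143], [115, 102, 110], [1, 95, 107], [11, 182, 136], [13, 206, 146], [13, 213, 153], [14, 210, 180], [15, 200, 213], [15, 196, 222]] [[15, 208, 217], [15, 208, 216], [15, 208, 216], [15, 207, 217], [14, 187, 215], [11, 120, 210], [9, 45, 198], [11, 14, 198], [11, 10, 201], [9, 9, 203]]
[ 0.47043052 -0.33340256  0.1       ] [ 0.57963697 -0.31075518  0.1       ] [ 0.52503374 -0.32207887  0.1       ] 0.111530056556109 11.716004107989836
[ 0.48552192 -0.28994771  0.36298117] tool x 11.136361778286028 [-0.0012662  -0.00628883 -0.99997942]
case [0.52928542 0.29505627 0.20753489] 11.890873581186312 [ 1.18664623 -0.98829041  0.9926301   0.91081904 -2.15779813  0.34362313]
[[361.0, 145.0], [418.0, 151.0], [414.0, 165.0], [355.0, 159.0]]
[[261.0, 138.0], [309.0, 125.0], [320.0, 141.0], [270.0, 155.0]]
```

Request:
{"api": "carry_out", "payload": {
  "steps": [
    [0, 0, 0, 1.8, -2.1, -3, 0.6],
    [0, 0, 0, 3.6, -4.3, -7, 0.45],
    [0, 0, 0, 3.6, -4.3, -12, 0.45],
    [0, 0, 0, 3.6, -4.3, -16, 0.45],
    [0, 0, 0, 3.6, -4.3, -20, 0.45],
    [0, 0, 0, 3.6, -4.3, -22, 0.45],
    [0, 0, 0, 3.6, -4.3, -23, 0.45],
    [0, 0, 0, 3.6, -4.3, -23, 0.45],
    [0, 0, 0, 3.6, -4.3, -23, 0.45]
  ]
}}

```text
time: 3.55
position: [0.5284, -0.3213, 0.1338]
tool_rot: [-0.325, 3.123, -0.001]
ft_force: [-0.5, 0.2, 0.7]
grip_width: 0.454
grip_force: 0.0
```

Run:
```python
from h import *
print(ctrl.get_state()['position'],ctrl.get_state()['tool_rot'],ctrl.get_state()['grip_width'])
a,b=snap('scene','s1'),snap('side','d1')
A=cv2.resize(a['pixels'][200:390,190:340],None,fx=2.6,fy=2.6)
B=cv2.resize(b['pixels'][220:375,275:395],None,fx=3.2,fy=3.2)
h=min(len(A),len(B));cv2.imwrite('pics/c1.png',np.hstack([A[:h],B[:h]])[:,:,::-1])
```

```text
[ 0.52843058 -0.32132553  0.13383453] [-3.25291070e-01  3.12309551e+00 -1.42555412e-03] 0.4540430043290509
```

View pics/c1.png

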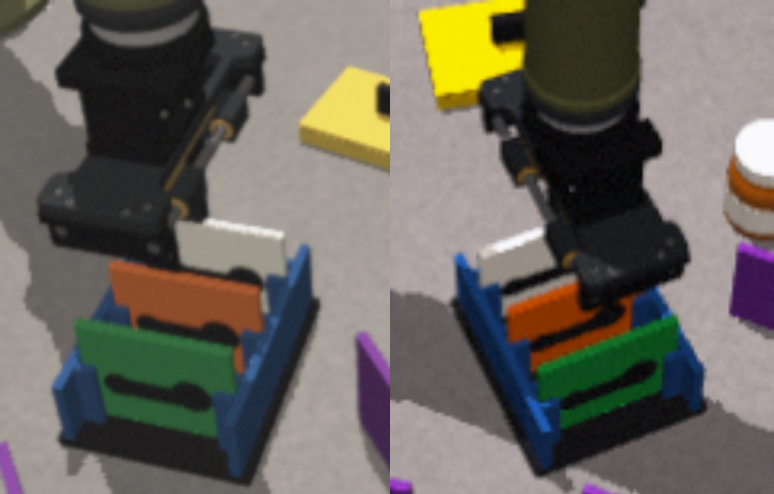

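The view shows the gripper over the rack, with its fingers hard to make out. I'll project the TCP to verify this.

Run:
```python
from h import *
s=ctrl.get_state();Rt=R.from_rotvec(s['tool_rot']).as_matrix();p=np.array(s['position'])
for n,(x,y,f) in {'s1':(190,200,2.6),'d1':(275,220,3.2)}.items():
    im=load(n)
    for k,P in {'tcp':p,'f+':p+Rt@[0,.02,0],'f-':p+Rt@[0,-.02,0],'body':p-Rt@[0,0,.07],'body+':p+Rt@[0,.095,-.07],'body-':p+Rt@[0,-.095,-.07],'platetop':np.array([.527,-.322,.1])}.items():
        print(n,k,((proj(im,P)[0]-[x,y])*f).round(0), (np.array(P)).round(3))
```

```text
s1 tcp [179. 240.] [ 0.529 -0.322  0.134]
s1 f+ [190. 220.] [ 0.525 -0.302  0.134]
s1 f- [168. 260.] [ 0.533 -0.341  0.134]
s1 body [167. 161.] [ 0.528 -0.322  0.204]
s1 body+ [219.  75.] [ 0.509 -0.229  0.204]
s1 body- [104. 264.] [ 0.548 -0.415  0.205]
s1 platetop [182. 275.] [ 0.527 -0.322  0.1  ]
d1 tcp [188. 256.] [ 0.529 -0.322  0.134]
d1 f+ [177. 235.] [ 0.525 -0.302  0.134]
d1 f- [200. 277.] [ 0.533 -0.341  0.134]
d1 body [189. 198.] [ 0.528 -0.322  0.204]
d1 body+ [135. 101.] [ 0.509 -0.229  0.204]
d1 body- [247. 303.] [ 0.548 -0.415  0.205]
d1 platetop [185. 284.] [ 0.527 -0.322  0.1  ]
```

Request:
{"api": "carry_out", "payload": {
  "steps": [
    [0, 0, 0, 0, 0, -2, 0.45],
    [0, 0, 0, 0, 0, -4, 0.45],
    [0, 0, 0, 0, 0, -6, 0.45],
    [0, 0, 0, 0, 0, -6.8, 0.45],
    [0, 0, 0, 0, 0, -6.8, 0.45],
    [0, 0, 0, 0, 0, -6.8, 0.3],
    [0, 0, 0, 0, 0, -6.8, 0],
    [0, 0, 0, 0, 0, -6.8, 0],
    [0, 0, 0, 0, 0, -6.8, 0],
    [0, 0, 0, 0, 0, -6.8, 0],
    [0, 0, 0, 0, 0, -6.8, 0]
  ],
  "squeeze": 25
}}

```text
time: 4.75
position: [0.5278, -0.3211, 0.065]
tool_rot: [-0.325, 3.124, -0.0]
ft_force: [-0.7, -0.3, 1.5]
grip_width: 0.089
grip_force: 25.0
```

Request:
{"api": "carry_out", "payload": {
  "steps": [
    [0, 0, 0, 0, 0, 1, 0],
    [0, 0, 0, 0, 0, 3, 0],
    [0, 0, 0, 0, 0, 6, 0],
    [0, 0, 0, 0, 0, 9, 0],
    [0, 0, 0, 0, 0, 13, 0],
    [0, 0, 0, 0, 0, 17, 0],
    [0, 0, 0, 0, 0, 20, 0],
    [0, 0, 0, 0, 0, 22, 0],
    [0, 0, 0, 0, 0, 22, 0]
  ]
}}

```text
time: 5.65
position: [0.5286, -0.3222, 0.2884]
tool_rot: [-0.324, 3.119, -0.005]
ft_force: [0.3, -0.2, -1.0]
grip_width: 0.089
grip_force: 25.0
```

Request:
{"api": "carry_out", "payload": {
  "steps": [
    [0, 0, 0, 0, 2, 0, 0],
    [0, 0, 0, 0, 6, 0, 0],
    [0, 0, 0, 0, 11, 0, 0],
    [0, 0, 0, 0, 16, 0, 0],
    [0, 0, 0, 0, 21, 0, 0],
    [0, 0, 0, 0, 26, 0, 0],
    [0, 0, 0, 0, 31, 0, 0],
    [0, 0, 0, 0, 36, 0, 0],
    [0, 0, 0, 0, 40, 0, 0],
    [0, 0, 0, 0, 43, 0, 0],
    [0, 0, 0, 0, 45, 0, 0],
    [0, 0, 0, 0, 45, 0, 0]
  ]
}}

```text
time: 6.85
position: [0.5261, 0.133, 0.2826]
tool_rot: [0.335, -3.121, -0.001]
ft_force: [-0.5, -0.7, -1.8]
grip_width: 0.093
grip_force: 25.0
```

Run:
```python
from h import *
s=ctrl.get_state();print(s['position'],s['tool_rot'],s['grip_width'])
im=snap('wrist','w3');a,b=snap('scene','s2'),snap('side','d2')
cv2.imwrite('pics/w3s.png',np.hstack([cv2.resize(im['pixels'][:400],(480,300)),a['pixels'][80:380,180:480]])[:,:,::-1])
```

```text
[0.52608248 0.13301351 0.28260004] [ 3.34812092e-01 -3.12061373e+00 -9.86093695e-04] 0.0933909748827709
```

View pics/w3s.png

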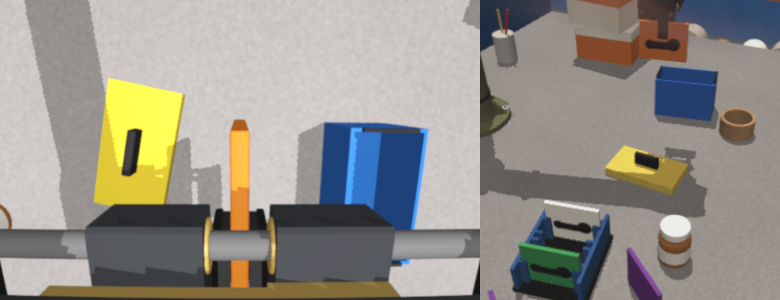

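w3 shows the plate gripped upright. The lid is at about (185,190) full-res with its bar at (175,200), and the case is at (500,240). In the scene view the middle slot is empty and the other two plates are still in place. I'll fit the lid and case poses by silhouette.

```bash
cat > fit.py <<'E'
from h import *
from scipy.optimize import minimize
def hsvm(im,kind):
    h=cv2.cvtColor(im['pixels'],cv2.COLOR_RGB2HSV).astype(int);H,S,V=h[...,0],h[...,1],h[...,2]
    m=(abs(H-28)<6)&(S>120) if kind=='lid' else (H>105)&(H<122)&(S>140)
    return m
def box(L,W,z0,z1): return np.array([[x,y,z] for x in(-L,L) for y in(-W,W) for z in(z0,z1)])/[2,2,1]
lidB=[box(.172,.098,0,.021),box(.06,.012,.021,.051)]; caseB=[box(.158,.084,0,.11),np.array([[x,y,z] for x in(-.079,-.075,.075,.079) for y in(-.03,.03) for z in(.11,.116)])]
SUB=8
def render(im,p,boxes,roi):
    x0,y0,x1,y1=roi;M=np.zeros(((y1-y0)*2,(x1-x0)*2),np.uint8);Rm=R.from_euler('z',p[2]).as_matrix()
    for b in boxes:
        q=proj(im,b@Rm.T+[p[0],p[1],p[3] if len(p)>3 else 0])
        hull=cv2.convexHull(((q-[x0,y0]+.5)*2*256).round().astype(np.int32))
        cv2.fillConvexPoly(M,hull,255,cv2.LINE_AA,8)
    return cv2.resize(M,(x1-x0,y1-y0),interpolation=cv2.INTER_AREA)/255.
def fit(views,boxes,p0):
    # views: (im, mask(float), roi)
    def c(p): return sum(np.abs(render(i,p,boxes,r)-m[r[1]:r[3],r[0]:r[2]]).sum() for i,m,r in views)
    best=None
    for s in(.02,.006,.002):
        sim=np.array([p0]+[np.array(p0)+np.eye(len(p0))[k]*(s if k!=2 else s*8) for k in range(len(p0))])
        p0=minimize(c,p0,method='Nelder-Mead',options=dict(initial_simplex=sim,xatol=1e-5,fatol=.01)).x
    return p0,c(p0)
def fillm(m,roi):
    o=np.zeros(m.shape); x0,y0,x1,y1=roi; s=m[y0:y1,x0:x1].astype(np.uint8)
    s=cv2.morphologyEx(s,cv2.MORPH_CLOSE,np.ones((3,3),np.uint8))
    c,_=cv2.findContours(s,0,1); c=max(c,key=cv2.contourArea); t=np.zeros_like(s)
    cv2.fillPoly(t,[c],1); o[y0:y1,x0:x1]=t; return o
E
python3 - <<'E'
from fit import *
S,D,W1,W3=[load(n) for n in('scene0','side0','w1','w3')]
# lid: roi's; bar may stick outside the yellow: OK it is inside in these views
def run(kind,boxes,vs,p0):
    V=[]
    for im,roi in vs:
        V.append((im,fillm(hsvm(im,kind),roi),roi))
    for sub in ([V]+[[v] for v in V]):
        p,c=fit(sub,boxes,p0); print(kind,p[:2].round(4),np.degrees(p[2]).round(2),round(c,1))
run('lid',lidB,[(S,(295,220,400,280)),(D,(275,205,360,260)),(W3,(110,90,265,265))],[.56,0.0,-.12])
run('case',caseB[:1],[(S,(345,140,425,205)),(D,(255,120,330,185)),(W1,(235,130,410,300))],[.529,.295,.207])
E
```

```text
lid [ 0.5505 -0.006 ] -0.23 616.6
lid [ 0.5477 -0.0048] -0.24 177.4
lid [ 0.55  -0.004] -0.66 105.9
lid [ 0.5505 -0.0061] -0.25 300.9
case [0.5299 0.2947] 12.16 1261.8
case [0.5266 0.2968] 15.73 224.8
case [0.5285 0.2974] 10.87 125.4
case [0.53   0.2947] 11.91 828.9
```

Request:
{"api": "carry_out", "payload": {
  "steps": [
    [0, 0, 0, 0.1, 3, 0, 0],
    [0, 0, 0, 0.2, 7, 0, 0],
    [0, 0, 0, 0.3, 11, -2, 0],
    [0, 0, 0, 0.3, 14, -4, 0],
    [0, 0, 0, 0.3, 16, -6, 0],
    [0, 0, 0, 0.3, 16.7, -8, 0],
    [0, 0, 0, 0.3, 16.7, -9, 0],
    [0, 0, 0, 0.3, 16.7, -9, 0],
    [0, 0, 0, 0.3, 16.7, -9, 0]
  ]
}}

```text
time: 7.9
position: [0.5316, 0.2941, 0.1954]
tool_rot: [-0.321, 3.124, -0.0]
ft_force: [0.2, -0.6, -1.6]
grip_width: 0.093
grip_force: 25.0
```

Run:
```python
from h import *
s=ctrl.get_state();print(s['position'],s['tool_rot'],s['grip_width'])
im=snap('wrist','w4');a=snap('scene','s3');b=snap('side','d3')
cv2.imwrite('pics/w4s.png',np.hstack([im['pixels'][:300,150:500],cv2.resize(b['pixels'][80:200,220:380],(400,300))])[:,:,::-1])
```

```text
[0.53158701 0.29414999 0.19539145] [-3.20817048e-01  3.12415710e+00 -3.46172773e-04] 0.09281857519068881
```

View pics/w4s.png

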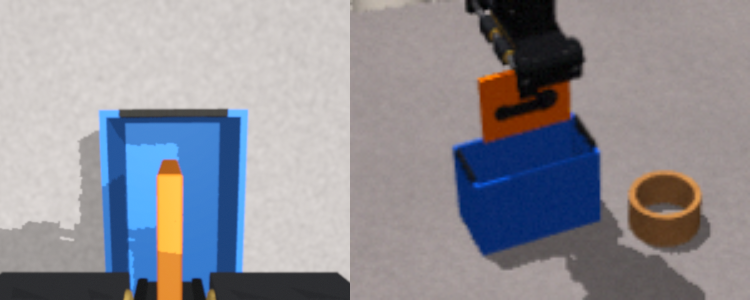

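The plate hangs centred over and parallel to the case, so I'll lower it.

Request:
{"api": "carry_out", "payload": {
  "steps": [
    [0, 0, 0, 0, 0, -2, 0],
    [0, 0, 0, 0, 0, -4, 0],
    [0, 0, 0, 0, 0, -7, 0],
    [0, 0, 0, 0, 0, -9.5, 0],
    [0, 0, 0, 0, 0, -11.5, 0],
    [0, 0, 0, 0, 0, -12.7, 0],
    [0, 0, 0, 0, 0, -13.1, 0],
    [0, 0, 0, 0, 0, -13.3, 0],
    [0, 0, 0, 0, 0, -13.3, 0]
  ]
}}

```text
time: 8.95
position: [0.5313, 0.2963, 0.0626]
tool_rot: [-0.325, 3.123, 0.001]
ft_force: [0.1, -0.5, -1.0]
grip_width: 0.089
grip_force: 25.0
```

Request:
{"api": "carry_out", "payload": {
  "steps": [
    [0, 0, 0, 0, 0, -0.1, 0],
    [0, 0, 0, 0, 0, -0.2, 0],
    [0, 0, 0, 0, 0, -0.3, 0],
    [0, 0, 0, 0, 0, -0.35, 0],
    [0, 0, 0, 0, 0, -0.35, 0]
  ]
}}

```text
time: 9.45
position: [0.5309, 0.2962, 0.0589]
tool_rot: [-0.325, 3.124, 0.001]
ft_force: [-0.9, -1.9, 4.6]
grip_width: 0.091
grip_force: 25.0
```

Contact felt at 4.6 N. I'll release gently and go up.

Request:
{"api": "carry_out", "payload": {
  "steps": [
    [0, 0, 0, 0, 0, 0, 0.12],
    [0, 0, 0, 0, 0, 0, 0.16],
    [0, 0, 0, 0, 0, 0, 0.22],
    [0, 0, 0, 0, 0, 0, 0.25],
    [0, 0, 0, 0, 0, 0, 0.25],
    [0, 0, 0, 0, 0, 1.5, 0.25],
    [0, 0, 0, 0, 0, 4, 0.25],
    [0, 0, 0, 0, 0, 8, 0.25],
    [0, 0, 0, 0, 0, 12, 0.25],
    [0, 0, 0, 0, 0, 16, 0.4],
    [0, 0, 0, 0, 0, 20, 0.4],
    [0, 0, 0, 0, 0, 22, 0.4]
  ]
}}

```text
time: 10.65
position: [0.5318, 0.2965, 0.284]
tool_rot: [-0.324, 3.118, 0.005]
ft_force: [0.5, -0.2, 0.1]
grip_width: 0.381
grip_force: 0.0
```

Run:
```python
from fit import *
s=ctrl.get_state();print(s['position'],s['tool_rot'],s['grip_width'])
im=snap('wrist','w5');a=snap('scene','s4');b=snap('side','d4')
cv2.imwrite('pics/w5s.png',np.hstack([im['pixels'][:300,150:500],cv2.resize(b['pixels'][80:200,220:380],(400,300))])[:,:,::-1])
```

```text
[0.53182403 0.29646748 0.28399786] [-0.32422561  3.11837926  0.00537504] 0.380883273685118
```

View pics/w5s.png

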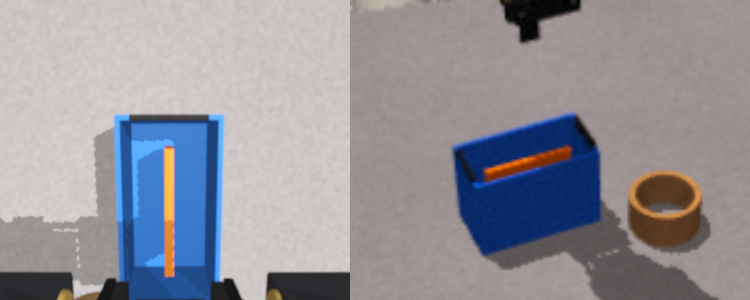

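The plate stands upright inside the case, and the gripper is clear of it. I'll refine the case pose and the lid pose (no more viewing).

Run:
```python
from fit import *
S,D,W4,W5=[load(n) for n in('scene0','side0','w4','w5')]
for nm,v in (('S',(S,(345,140,425,205))),('D',(D,(255,120,330,185))),('W5',(W5,(250,105,390,272))),('W4',(W4,(235,100,410,265)))):
    im,roi=v; m=fillm(hsvm(im,'case'),roi)
    # close open lower border in wrist views: row-wise fill
    if nm[0]=='W':
        for r in range(roi[1],roi[3]):
            c=np.where(m[r])[0]
            if len(c): m[r,c.min():c.max()+1]=1
    p,c=fit([(im,m,roi)],caseB,[.53,.295,.209]); print(nm,p[:2].round(4),np.degrees(p[2]).round(2),round(c,1))
    if nm[0]=='W':
        q=proj(im,np.array([[-.079,.042,.11],[-.079,-.042,.11]])@R.from_euler('z',p[2]).as_matrix().T+[p[0],p[1],0]);print(q.round(1))
        # far rim row profile and side edges
        for r in (130,160,190,220,250):
            c=np.where(m[r])[0]; print(r,c.min(),c.max(),end='; ')
        print()
```

```text
S [0.5267 0.296 ] 15.72 239.0
D [0.5282 0.2974] 10.78 137.5
W5 [0.5302 0.2951] 11.77 1252.8
[[373.5 116.1]
 [263.4 116.1]]
130 269 368; 160 270 368; 190 271 367; 220 268 366; 250 269 369; 
W4 [0.5302 0.2949] 11.62 1675.3
[[397.4 111.5]
 [247.9 111.5]]
130 256 390; 160 257 389; 190 253 388; 220 254 387; 250 255 386;
```

Request:
{"api": "carry_out", "payload": {
  "steps": [
    [0, 0, -1, 0.2, -3, 0, 0.45],
    [0, 0, -3, 0.5, -7, 0, 0.45],
    [0, 0, -5, 0.9, -12, 0, 0.45],
    [0, 0, -7, 1.2, -17, 0, 0.45],
    [0, 0, -9, 1.6, -22, -2, 0.45],
    [0, 0, -11, 1.8, -26, -6, 0.45],
    [0, 0, -12.2, 2, -29, -10, 0.45],
    [0, 0, -12.2, 2, -30, -14, 0.45],
    [0, 0, -12.2, 2, -30, -17, 0.45],
    [0, 0, -12.2, 2, -30, -19, 0.45],
    [0, 0, -12.2, 2, -30, -19, 0.45],
    [0, 0, -12.2, 2, -30, -19, 0.45]
  ]
}}

```text
time: 12.0
position: [0.55, -0.0041, 0.0877]
tool_rot: [-0.009, -3.14, 0.0]
ft_force: [-0.7, -0.5, 0.9]
grip_width: 0.453
grip_force: 0.0
```

Run:
```python
from fit import *
s=ctrl.get_state();print(s['position'],s['tool_rot'],s['grip_width'],s['ft_force'])
im=snap('wrist','w6'); m=hsvm(im,'lid')
for r in range(60,300,20):
    c=np.where(m[r])[0]; print(r,(c.min(),c.max(),len(c)) if len(c) else 0, end='; ')
print()
roi=(0,0,640,260);mm=np.zeros(m.shape);
for r in range(0,260):
    c=np.where(m[r])[0]
    if len(c)>10: mm[r,c.min():c.max()+1]=1
p,c=fit([(im,mm,roi)],lidB[:1],[.55,-.006,-.005]);print(p,np.degrees(p[2]),c)
```

```text
[ 0.54996931 -0.00406473  0.08769852] [-8.61412211e-03 -3.14004552e+00  4.80518776e-04] 0.4532045636938058 [-0.74436114 -0.5449752   0.92975732]
60 0; 80 0; 100 (np.int64(225), np.int64(411), 187); 120 (np.int64(224), np.int64(410), 187); 140 (np.int64(225), np.int64(409), 185); 160 (np.int64(226), np.int64(408), 183); 180 (np.int64(227), np.int64(407), 181); 200 (np.int64(228), np.int64(407), 180); 220 (np.int64(230), np.int64(406), 154); 240 (np.int64(231), np.int64(405), 153); 260 (np.int64(231), np.int64(403), 151); 280 (np.int64(233), np.int64(402), 133); 
[ 0.55033983 -0.0060976  -0.00772576] -0.44265358259045845 188.84313725490196
```

Request:
{"api": "carry_out", "payload": {
  "steps": [
    [0, 0, 0, 0, -0.1, -2, 0.45],
    [0, 0, 0, 0, -0.1, -4, 0.45],
    [0, 0, 0, 0, -0.1, -5.6, 0.45],
    [0, 0, 0, 0, -0.1, -6.3, 0.45],
    [0, 0, 0, 0, -0.1, -6.3, 0.45],
    [0, 0, 0, 0, -0.1, -6.3, 0.3],
    [0, 0, 0, 0, -0.1, -6.3, 0.1],
    [0, 0, 0, 0, -0.1, -6.3, 0],
    [0, 0, 0, 0, -0.1, -6.3, 0],
    [0, 0, 0, 0, -0.1, -6.3, 0],
    [0, 0, 0, 0, -0.1, -6.3, 0]
  ],
  "squeeze": 45
}}

```text
time: 13.15
position: [0.5509, -0.005, 0.0255]
tool_rot: [0.009, 3.141, 0.0]
ft_force: [-1.0, -0.1, 2.5]
grip_width: 0.137
grip_force: 45.0
```

Request:
{"api": "carry_out", "payload": {
  "steps": [
    [0, 0, 0, 0, 0, 1, 0],
    [0, 0, 0, 0, 0, 4, 0],
    [0, 0, 0, 0, 0, 8, 0],
    [0, 0, 0, 0, 0, 12, 0],
    [0, 0, 0, 0, 0, 16, 0],
    [0, 0, 0, 0, 1, 19, 0],
    [0, 0, 2, -0.2, 4, 20, 0],
    [0, 0, 4, -0.4, 7, 20, 0],
    [0, 0, 6, -0.7, 11, 20, 0],
    [0, 0, 8, -1, 15, 20, 0],
    [0, 0, 10, -1.4, 19, 20, 0],
    [0, 0, 12.1, -1.8, 22, 20, 0]
  ]
}}

```text
time: 14.35
position: [0.5316, 0.2178, 0.2252]
tool_rot: [0.328, -3.124, -0.001]
ft_force: [0.9, -0.1, -1.4]
grip_width: 0.132
grip_force: 45.0
```

Request:
{"api": "carry_out", "payload": {
  "steps": [
    [0, 0, 0, 0, 3, 0, 0],
    [0, 0, 0, 0, 5.5, 0, 0],
    [0, 0, 0, -0.2, 7.5, -1, 0],
    [0, 0, 0, -0.2, 8.1, -2.5, 0],
    [0, 0, 0, -0.2, 8.1, -4, 0],
    [0, 0, 0, -0.2, 8.1, -5.5, 0],
    [0, 0, 0, -0.2, 8.1, -5.5, 0],
    [0, 0, 0, -0.2, 8.1, -5.5, 0],
    [0, 0, 0, -0.2, 8.1, -5.5, 0],
    [0, 0, 0, -0.2, 8.1, -5.5, 0]
  ]
}}

```text
time: 15.35
position: [0.5312, 0.2959, 0.1711]
tool_rot: [-0.321, 3.123, 0.001]
ft_force: [0.2, 1.5, -2.3]
grip_width: 0.134
grip_force: 45.0
```

Run:
```python
from fit import *
s=ctrl.get_state();print(s['position'],s['tool_rot'],s['grip_width'],s['ft_force'])
im=snap('wrist','w7');a=snap('scene','s7');b=snap('side','d7'); m=hsvm(im,'lid')
for r in range(60,300,20):
    c=np.where(m[r])[0]; print(r,(c.min(),c.max(),len(c)) if len(c) else 0, end='; ')
mm=np.zeros(m.shape)
for r in range(0,260):
    c=np.where(m[r])[0]
    if len(c)>10: mm[r,c.min():c.max()+1]=1
z=s['position'][2]-.025
p,c=fit([(im,mm,(0,0,640,260))],[x+[0,0,z] for x in lidB[:1]],[.53,.295,.209]);print('\nlid',p,np.degrees(p[2]),c,z)
Rt=R.from_rotvec(s['tool_rot']).as_matrix();print('tool yaw',np.degrees(np.arctan2(-Rt[1,0],-Rt[0,0])),Rt[:,2])
for n,v,roi in (('s',a,(320,80,460,200)),('d',b,(240,60,340,180))):
    p,c=fit([(v,fillm(hsvm(v,'lid'),roi),roi)],[x+[0,0,z] for x in lidB[:1]],[.53,.295,.209]);print(n,p,c)
B=cv2.resize(b['pixels'][70:190,235:345],None,fx=4,fy=4);A=cv2.resize(a['pixels'][90:210,340:440],None,fx=4,fy=4)
cv2.imwrite('pics/lid7.png',np.hstack([A[:480],B[:480]])[:,:,::-1][:, :800])
```

```text
[0.53124186 0.2958716  0.17114618] [-3.21280371e-01  3.12345630e+00  1.42357540e-03] 0.13354138974455498 [ 0.19267386  1.51898548 -2.32938994]
60 0; 80 0; 100 (np.int64(191), np.int64(447), 257); 120 (np.int64(192), np.int64(446), 255); 140 (np.int64(193), np.int64(445), 253); 160 (np.int64(194), np.int64(444), 251); 180 (np.int64(195), np.int64(442), 248); 200 (np.int64(197), np.int64(441), 245); 220 (np.int64(198), np.int64(440), 243); 240 (np.int64(200), np.int64(438), 210); 260 (np.int64(201), np.int64(437), 204); 280 (np.int64(270), np.int64(368), 51); 
lid [0.53107315 0.29471549 0.20308893] 11.63613829508631 302.59215686274507 0.1461461806585601
tool yaw 11.745604131013136 [ 0.0015545   0.00107143 -0.99999822]
s [0.5298383  0.29654424 0.24103886] 389.10196078431375
d [0.52992884 0.29657413 0.19190689] 405.56862745098044
```

Request:
{"api": "carry_out", "payload": {
  "steps": [
    [0, 0, 0, -0.1, 0, -1, 0],
    [0, 0, 0, -0.1, 0, -2, 0],
    [0, 0, 0, -0.1, 0, -2.8, 0],
    [0, 0, 0, -0.1, 0, -3.2, 0],
    [0, 0, 0, -0.1, 0, -3.5, 0],
    [0, 0, 0, -0.1, 0, -3.8, 0],
    [0, 0, 0, -0.1, 0, -4, 0],
    [0, 0, 0, -0.1, 0, -4.2, 0],
    [0, 0, 0, -0.1, 0, -4.3, 0],
    [0, 0, 0, -0.1, 0, -4.3, 0]
  ]
}}

```text
time: 16.5
position: [0.5296, 0.2959, 0.127]
tool_rot: [0.322, -3.125, -0.0]
ft_force: [-0.3, -0.2, -1.6]
grip_width: 0.133
grip_force: 45.0
```

The skirt has entered without contact, so I'll press down.

Request:
{"api": "carry_out", "payload": {
  "steps": [
    [0, 0, 0, 0, 0, -0.1, 0],
    [0, 0, 0, 0, 0, -0.2, 0],
    [0, 0, 0, 0, 0, -0.3, 0],
    [0, 0, 0, 0, 0, -0.4, 0],
    [0, 0, 0, 0, 0, -0.5, 0],
    [0, 0, 0, 0, 0, -0.6, 0],
    [0, 0, 0, 0, 0, -0.7, 0],
    [0, 0, 0, 0, 0, -0.7, 0]
  ]
}}

```text
time: 17.3
position: [0.5298, 0.2961, 0.1215]
tool_rot: [-0.322, 3.124, 0.001]
ft_force: [-2.3, -2.7, 5.5]
grip_width: 0.134
grip_force: 45.0
```

Request:
{"api": "carry_out", "payload": {
  "steps": [
    [0, 0, 0, 0, 0, -0.1, 0],
    [0, 0, 0, 0, 0, -0.2, 0],
    [0, 0, 0, 0, 0, -0.3, 0],
    [0, 0, 0, 0, 0, -0.4, 0],
    [0, 0, 0, 0, 0, -0.4, 0]
  ]
}}

```text
time: 17.8
position: [0.5298, 0.2961, 0.1195]
tool_rot: [-0.322, 3.124, 0.002]
ft_force: [-5.5, -4.8, 15.0]
grip_width: 0.134
grip_force: 45.0
```

Request:
{"api": "carry_out", "payload": {
  "steps": [
    [0, 0, 0, 0, 0, -0.15, 0],
    [0, 0, 0, 0, 0, -0.3, 0],
    [0, 0, 0, 0, 0, -0.3, 0],
    [0, 0, 0, 0, 0, -0.3, 0]
  ]
}}

```text
time: 18.2
position: [0.5298, 0.2961, 0.1194]
tool_rot: [-0.322, 3.124, 0.003]
ft_force: [-12.2, -6.7, 28.5]
grip_width: 0.132
grip_force: 45.0
```

Run:
```python
from h import *
s=ctrl.get_state();print({k:np.round(s[k],4).tolist() for k in('position','tool_rot','ft_force','torque')})
```

```text
{'position': [0.5298, 0.2961, 0.1194], 'tool_rot': [-0.322, 3.1239, 0.0029], 'ft_force': [-12.1806, -6.7389, 28.4591], 'torque': [-1.5129, 2.6526, -0.0067]}
```

It's a hard stop at the seated height (28 N, no further motion). I'll relieve the load, release and go up.

Request:
{"api": "carry_out", "payload": {
  "steps": [
    [0, 0, 0, 0, 0, 0.3, 0],
    [0, 0, 0, 0, 0, 0.5, 0],
    [0, 0, 0, 0, 0, 0.5, 0],
    [0, 0, 0, 0, 0, 0.5, 0.25],
    [0, 0, 0, 0, 0, 0.5, 0.4],
    [0, 0, 0, 0, 0, 0.5, 0.45],
    [0, 0, 0, 0, 0, 0.5, 0.45],
    [0, 0, 0, 0, 0, 2, 0.45],
    [0, 0, 0, 0, 0, 5, 0.45],
    [0, 0, 0, 0, 0, 9, 0.45],
    [0, 0, 0, 0, 0, 14, 0.45],
    [0, 0, 0, 0, 0, 18, 0.45]
  ]
}}

```text
time: 19.4
position: [0.5299, 0.296, 0.2972]
tool_rot: [-0.322, 3.122, 0.002]
ft_force: [1.1, 1.4, -0.7]
grip_width: 0.448
grip_force: 0.0
```

Run:
```python
from fit import *
s=ctrl.get_state();print(s['position'],s['ft_force'])
im=snap('wrist','w8');a=snap('scene','s8');b=snap('side','d8')
B=cv2.resize(b['pixels'][90:190,240:360],None,fx=3.3,fy=3.3)[:330,:390];A=cv2.resize(a['pixels'][110:210,340:460],None,fx=3.3,fy=3.3)[:330,:390]
C=np.hstack([cv2.resize(a['pixels'][:,100:560],None,fx=.55,fy=.55),cv2.resize(im['pixels'],None,fx=.55,fy=.55)])
M=np.zeros((600,800,3),np.uint8);M[:330,:390]=A;M[:330,400:790]=B;M[334:,:C.shape[1]]=C[:266]
cv2.imwrite('pics/fin.png',M[:,:,::-1])
# seat height / tilt from corners: compare lid fits with z free per image
for n,v,roi in (('s',a,(320,100,440,200)),('d',b,(240,90,340,180))):
    p,c=fit([(v,fillm(hsvm(v,'lid'),roi),roi)],lidB[:1],[.53,.295,.209,.094]);print(n,p,c)
```

```text
[0.529941   0.2959801  0.29723321] [ 1.0737698   1.38423463 -0.68049677]Traceback (most recent call last):
  File "<stdin>", line 6, in <module>
ValueError: could not broadcast input array from shape (264,605,3) into shape (266,605,3)
```

Run:
```python
from fit import *
im,a,b=load('w8'),load('s8'),load('d8')
B=cv2.resize(b['pixels'][90:190,240:360],None,fx=3.3,fy=3.3)[:330,:390];A=cv2.resize(a['pixels'][110:210,340:460],None,fx=3.3,fy=3.3)[:330,:390]
C=np.hstack([cv2.resize(a['pixels'][:,100:560],None,fx=.55,fy=.55),cv2.resize(im['pixels'],None,fx=.55,fy=.55)])
M=np.zeros((600,800,3),np.uint8);M[:330,:390]=A;M[:330,400:790]=B;M[334:598,:C.shape[1]]=C
cv2.imwrite('pics/fin.png',M[:,:,::-1])
for n,v,roi in (('s',a,(320,100,440,200)),('d',b,(240,90,340,180))):
    p,c=fit([(v,fillm(hsvm(v,'lid'),roi),roi)],lidB[:1],[.53,.295,.209,.094]);print(n,p,c)
```

```text
s [0.50846994 0.35130919 0.1888952  0.06382357] 257.2941176470588
d [0.53302429 0.32924008 0.20170779 0.06760476] 46.12156862745098
```

View pics/fin.png

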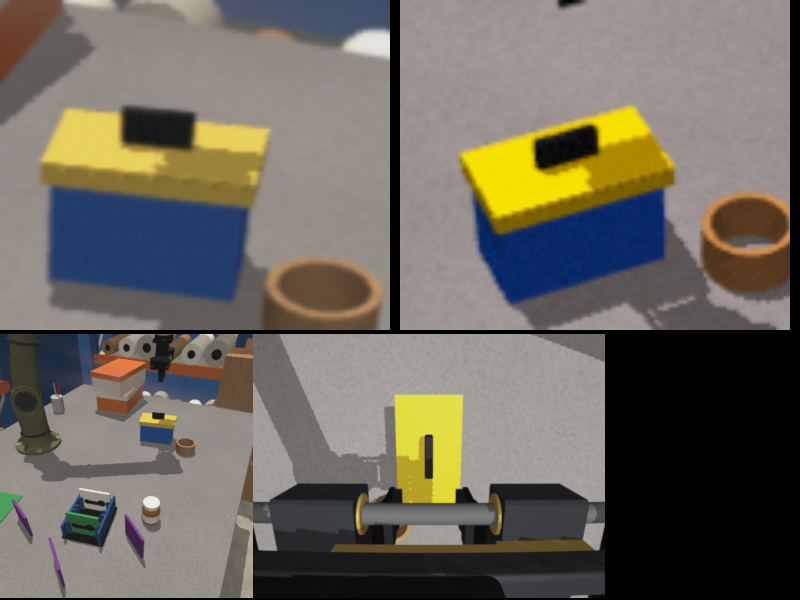

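The lid is on and looks level in both views; the jar, roll and other plates are undisturbed. To be sure it is seated at both ends, I'll probe and press each end with the shut fingertips (panel top should be at 0.115).

Request:
{"api": "carry_out", "payload": {
  "steps": [
    [0, 0, 0, 2, 0.4, -2, 0],
    [0, 0, 0, 4, 0.8, -5, 0],
    [0, 0, 0, 6, 1.2, -9, 0],
    [0, 0, 0, 6, 1.2, -12, 0],
    [0, 0, 0, 6, 1.2, -15, 0],
    [0, 0, 0, 6, 1.2, -16.5, 0],
    [0, 0, 0, 6, 1.2, -17.2, 0],
    [0, 0, 0, 6, 1.2, -17.5, 0],
    [0, 0, 0, 6, 1.2, -17.7, 0],
    [0, 0, 0, 6, 1.2, -17.9, 0],
    [0, 0, 0, 6, 1.2, -18.1, 0],
    [0, 0, 0, 6, 1.2, -18.1, 0]
  ]
}}

```text
time: 20.75
position: [0.5905, 0.3084, 0.1155]
tool_rot: [-0.322, 3.122, 0.003]
ft_force: [-2.8, -1.1, 8.4]
grip_width: 0.01
grip_force: 4.4
```

Request:
{"api": "carry_out", "payload": {
  "steps": [
    [0, 0, 0, 0, 0, -0.15, 0],
    [0, 0, 0, 0, 0, -0.3, 0],
    [0, 0, 0, 0, 0, -0.3, 0]
  ]
}}

```text
time: 21.05
position: [0.5905, 0.3085, 0.1154]
tool_rot: [-0.322, 3.122, 0.004]
ft_force: [-7.0, -3.6, 21.3]
grip_width: 0.006
grip_force: 10.4
```

Request:
{"api": "carry_out", "payload": {
  "steps": [
    [0, 0, 0, 0, 0, 1, 0],
    [0, 0, 0, 0, 0, 4, 0],
    [0, 0, 0, -3, -0.6, 6, 0],
    [0, 0, 0, -7, -1.4, 6, 0],
    [0, 0, 0, -11, -2.2, 5, 0],
    [0, 0, 0, -12, -2.4, 3, 0],
    [0, 0, 0, -12, -2.4, 1.2, 0],
    [0, 0, 0, -12, -2.4, 0.8, 0],
    [0, 0, 0, -12, -2.4, 0.5, 0],
    [0, 0, 0, -12, -2.4, 0.3, 0],
    [0, 0, 0, -12, -2.4, 0.2, 0],
    [0, 0, 0, -12, -2.4, 0.2, 0]
  ]
}}

```text
time: 22.25
position: [0.4695, 0.2839, 0.1153]
tool_rot: [0.321, -3.124, -0.001]
ft_force: [-9.1, -5.6, 20.2]
grip_width: 0.007
grip_force: 10.0
```

Both ends stop hard at 0.1154 and 0.1153 under about 20 N, so the lid is seated and level. I'll retreat and hand in.

Request:
{"api": "carry_out", "payload": {
  "steps": [
    [0, 0, 0, 0, 0, 0.5, 0],
    [0, 0, 0, 0, 0, 3, 0],
    [0, 0, 0, 0, 0, 7, 0],
    [0, 0, 0, 0, 0, 11, 0],
    [0, 0, 0, 0, 0, 15, 0],
    [0, 0, 0, 0, 0, 18, 0],
    [0, 0, 0, 0, 0, 18, 0],
    [0, 0, 0, 0, 0, 18, 0]
  ]
}}

```text
time: 23.05
position: [0.4704, 0.2842, 0.2922]
tool_rot: [-0.322, 3.123, 0.002]
ft_force: [-0.7, -0.3, -0.7]
grip_width: 0.007
grip_force: 0.0
```

Run:
```python
from fit import *
b0,b=load('d8'),snap('side','d9')
print(np.abs(b['pixels'][100:190,250:345].astype(int)-b0['pixels'][100:190,250:345]).mean())
print(ctrl.get_state()['position'],ctrl.close_job())
```

```text
7.504171539961014
the job is handed in; nothing more can be done
[0.46974464 0.2838324  0.29076238] None
```

The job is handed in after about 23 s of robot time: the orange template stands in the case, the lid is pressed down level (both ends stop within 0.1 mm of each other), and the other templates, the jar and the tape roll were not touched.

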